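Open the transit case to its stop and return the loose counter wheel

TASK

Open the aluminium transit case: take its lid by the bar handle and swing it over gently until it comes up against its stop and leans there by itself, never letting it fall and never forcing the stop. Then set the loose counter wheel gently into the empty round pocket in the case, flat and fully home. Leave the other wheels and everything else on the table alone.

Things in the scene. Friction and masses are not known exactly. Their poses are not given: they have to be found in the camera images.
- case: aluminium transit case fixed to the table, 200 mm front to back (x), 300 mm long (y), base 85 mm high, front latches undone. Origin: centre of its underside, z up; its front looks to its own -x, the hinge runs along its +x rim. Inside, a dark firm insert, top 58 mm above the table, has three round pockets at y = -90, 0 and +90 mm; the one at +90 mm is empty, the others hold wheels
- lid_hinge (a joint): hinge of the lid, rad: 0 shut, grows as the lid swings up and back about the case's +y axis; 1.57 upright. The lid (0.5 to 0.75 kg, 30 mm high, loose hinge) falls shut below about 1.4, falls open above. A quadrant stay and clamp stop it between 1.65 and 2.15; the clamp is set differently each time, so the stop must be felt. Left there, the lid leans on it by its own weight
- hinge (a point): middle of the hinge line, on the back rim of the case: at x = +102 mm, y = 0, z = 85 mm in the case's frame; its axes are those of the case
- lid_bar (a point): middle of the lid's dark bow handle, a round bar 12 mm thick and 104 mm long, parallel to the hinge, 40 mm in front of the lid's front face and free all round; 242 mm ahead of the hinge line and 15 mm above it with the lid shut. Its axes turn with the lid; those of the shut lid are the case's
- lid: the lid, 200 x 300 x 30 mm, with its steel quadrant stay, an arc of 75 mm radius round the hinge at the -y end; the stay's brass end lug meets the clamp on the case's end wall from below at the stop. Origin: middle of the hinge line; axes turn with the lid. The stop may bear 60 N at most, about 16 N of push at the bar
- wheel: the loose counter wheel lying flat on the white sheet: steel toothed rim 50 mm across and 12 mm thick with a rounded lower edge, and a round hub 22 mm across that stands up to 32 mm above its underside. 0.12 to 0.24 kg. Origin at the centre of its underside, z up along the hub. It is delicate: press it with no more than 30 N
- pocket (a point): centre of the floor of the empty pocket, which is 53 mm across and 12 mm deep with a 2 mm chamfered mouth: its floor lies 46 mm above the table, at y = +90 mm in the case's frame; a seated wheel's rim is flush with the insert's top. Axes are those of the case
- wheel_b: like the loose wheel, seated in the middle pocket
- wheel_c: like the loose wheel, seated in the pocket at y = -90 mm
- jar: brown glass jar, 60 mm across, 85 mm high, with a white lid, upright on the table; origin under its centre
- brush: brush, 180 mm long, lying on the table; origin under its middle
- tape: white ring of tape, 90 mm across, 25 mm high, lying flat; origin under its centre
- caliper: caliper with a black slider, 200 mm long, lying flat; origin under its middle
- pot: white cup, 72 mm across, 95 mm high, upright; origin under its centre

How it is judged:
On the way:
1. the lid stands open against its stop (value of joint lid_hinge above 1.6 rad and contact force between lid and case above 0.3 N and velocity of joint lid_hinge between -0.15 and 0.15 rad/s), for 0.2 s.
At the end, for the whole second after the job is handed in: the lid rests open against its stop (past 1.6 rad, still, its stay bearing on the clamp with more than 0.3 N), and the loose wheel lies at rest in the empty pocket, within 4 mm of its centre, upright within 0.06 rad and fully down within 2.5 mm of the pocket's floor (all of step 1 and horizontal distance between wheel and pocket below 0.004 m and z of wheel in the frame of pocket between -0.003 and 0.0025 m and angle between wheel's own z axis and vertical below 0.06 rad and linear speed of wheel below 0.02 m/s); the robot touches nothing.
It fails at once if the lid is forced or dropped against its stop (over 60 N between lid stay and case) (contact force between lid and case above 60 N).
It fails at once if the lid is flung or let fall, open or shut (faster than 1.2 rad/s) (velocity of joint lid_hinge above 1.2 rad/s or velocity of joint lid_hinge below -1.2 rad/s).
It fails at once if the wheel is dropped or pressed into the case with more than 30 N (contact force between wheel and case above 30 N).
It fails at once if one of the other wheels, the jar, brush, tape, caliper or cup is disturbed (moved more than 20 mm) (distance of any of wheel_b, wheel_c, jar, brush, tape, caliper, pot from where it was at the start of the episode above 0.02 m).
It also fails if it takes over 72 s, if anything falls off the work surface, if the arm or the gripper's body presses on something with over 40 N, if the wrist force passes 120 N, or if a joint passes its speed limit or range.

ROBOT

A 7-joint arm with a two-finger parallel gripper is mounted at the origin on the work surface. World frame = base frame: x ahead of the robot, y to its left, z up, the work surface at z = 0. Lengths are in m, angles in rad, forces in N, time in s.
With the tool pointing down it reaches from about 0.4 to 0.875 m from the base axis. Payload 19.3 kg.
Tool frame: the origin (TCP) lies at the very end of the fingers, on their centre line; the grasp point (between the pads) lies 19 mm behind it; z points along the fingers, y is the line along which they close (so a half turn about z gives the same grasp; the last joint's range is limited). The gripper opens to 85 mm and grips with 20 to 120 N. Pads are 22 mm wide; open, the fingers measure 114 mm over their backs; the gripper's body (76 mm by 85 mm) begins 54 mm behind the grasp point. The pads swing forward as they close: fully open they stand 13 mm farther back than shut.
Start: joints at [-0.07, 0.521, -0.036, 1.599, 0.021, 1.021, -0.113], TCP at [0.625, -0, 0.231] pointing down, gripper open.
Joint ranges: [-2.91, 2.91], [-0.3, 2.13], [-1.5, 1.42], [0.17, 2.43], [-1.26, 4.41], [0.16, 1.93], [-2.52, 2.52]. Speed limits (rad/s): [1.89, 1.89, 2.39, 2.39, 3.01, 3.01, 3.01].

INTERFACE

Orientations are given as [roll, pitch, yaw] about the fixed x, y, z axes, in that order (R = Rz(yaw) Ry(pitch) Rx(roll)).
In Python, from workcell import bot gives the robot as it stands.
- The arm moves only by the tool carry_out, never from a script. Its argument "rows" is a list that holds one entry, the list of rows, each a list of 4 numbers: the shift along the tool's x, y, z in m, then the turn about the tool's z in degrees. In form: [[[x, y, z, twist], ...]]. A call has 1 to 12 rows; each row is the pose to reach, as a shift and turn from the pose commanded when the call began, along the tool's axes at that moment; what a row does not reach only later rows make up. A row lasts 1/12 s, in which the tool goes at most 41.7 mm and 7.16 degrees, less where a joint would pass 70% of its speed; a pose out of reach is approached as far as the arm can. A call with a gripper value outside its range is refused whole. "grip" is the finger opening in m, from 0 to 0.0854, set as the call begins (left out, the last holds). The fingers move at their own pace and stop on an object; "grip_force" is the grip in N (left out, the last holds). Time passes only in rows, so rows that repeat a pose let the fingers close. It gives the time, the measured TCP pose, the force, the opening and the grip force at its end, in the units of the state.
- bot.observe(): the state, without advancing time (a new reading comes with each control period).
- bot.grab_frame(name): name is "scene" or "side" or "wrist"; returns a dict with "pixels" (384x512x3 uint8, red, green, blue), "K" (3x3 intrinsics, pixels), "pose" (4x4, takes a point from camera to world coordinates). Camera axes: x right, y down, z forward; pixel columns grow to the right and rows downward; lengths in m; the calibration is good to about 2 mm. A picture is of the moment at which its call begins. There is no depth.
- bot.job_done(): hands the job in; it is judged then, once.
Trained networks look in a picture, given as the dict that the camera call returned (one of the last four; its "shot" number tells which), for a name from the list of things; names that differ only in an ending like _2 or _b are one class to them, and where a whole thing is asked for, a point or a joint stands for the part that bears it (a point fixed in the world has none). Each returns a list of dicts, best first, with "conf" (0 to 1); they miss things now and then, are a little off and sometimes report something else, mostly with a low value. They report only what shows in the picture. A call takes as long as a camera call.
- bot.look_for(picture, label): "position" ([column, row] in pixels, amid what is visible of it).
- bot.regions_of(picture, label): "region" (384x512 bool, what is visible of it) and "position" ([column, row] in pixels, amid what is visible of it).
- bot.spot_point(picture, label): "position" ([column, row] in pixels: a listed point, or the origin of a listed thing).
The state is a dict: "clock": time; "qpos": joint angles; "qd": joint speeds; "joint_efforts": joint torques, N m; "position": TCP position; "tool_rot": TCP orientation; "force": force on the tool from outside, world axes, zero at the start; "moment": the same for the moment, N m; "grip_width": finger opening in m; "finger_force": force on a finger pad.
Only numpy, scipy, OpenCV 4.12 (cv2) and the standard library are available. Lean on these libraries where they do the work, as an engineer would, in place of code of your own. Each camera call takes 0.05 s, during which the arm holds its last target. There are 200 camera calls.

## Working session

There is one attempt and no reset: what is moved stays moved. The work goes in short steps, Python scripts to look and compute and a tool call to move; the robot and the scene stay as the last step left them, time stands still between calls to the robot, and variables do not carry over. Pictures are saved under pics/ and viewed, at most 10 in all, crops included, and the job is handed in when it is done.

Besides the shell and the picture viewer there is one more tool, called after "Call:" as name(argument=value, ...), one argument or row to a line, values as JSON. carry_out: Moves the arm, as the interface text tells. Its arguments: {"type":"object","properties":{"rows":{"type":"array","items":{"type":"array","items":{"type":"array","items":{"type":"number"}}}},"grip":{"type":"number"},"grip_force":{"type":"number"}},"required":["rows"]}

```bash
ls; mkdir -p pics; cat > h.py <<'E'
import numpy as np, cv2
from workcell import bot
from scipy.spatial.transform import Rotation as R
def ray(f,p):
    K=np.array(f["K"]);T=np.array(f["pose"])
    d=T[:3,:3]@np.linalg.solve(K,[p[0],p[1],1.]);return T[:3,3],d/np.linalg.norm(d)
def onz(f,p,z):
    o,d=ray(f,p);return o+d*(z-o[2])/d[2]
def tri(rs):
    A=np.zeros((3,3));b=np.zeros(3)
    for o,d in rs:
        P=np.eye(3)-np.outer(d,d);A+=P;b+=P@o
    x=np.linalg.solve(A,b);return x,[round(float(np.linalg.norm((np.eye(3)-np.outer(d,d))@(x-o))),4) for o,d in rs]
def proj(f,X):
    T=np.linalg.inv(np.array(f["pose"]));c=T[:3,:3]@X+T[:3,3];u=np.array(f["K"])@c;return u[:2]/u[2]
def save(f,n):cv2.imwrite("pics/"+n,cv2.cvtColor(f["pixels"],cv2.COLOR_RGB2BGR))
E
python3 - <<'E'
from h import *
np.set_printoptions(precision=3,suppress=True)
s=bot.observe();print({k:np.round(v,3) for k,v in s.items()})
F={}
for n in["scene","side","wrist"]:
    f=bot.grab_frame(n);F[n]=f;save(f,n+"0.png");print(n,np.array(f["pose"])[:3,3])
    for l in["lid_bar","hinge","pocket","wheel","case","jar","brush","tape","caliper","pot"]:
        print(l,[(np.round(r["position"],1).tolist(),round(r["conf"],2),onz(f,r["position"],{"lid_bar":.1,"hinge":.085,"pocket":.046}.get(l,0)).round(3).tolist()) for r in bot.spot_point(f,l)[:3]])
cv2.imwrite("pics/all0.png",cv2.resize(np.vstack([cv2.imread("pics/scene0.png"),cv2.imread("pics/side0.png")]),None,fx=.78,fy=.78))
E
```

```text
pics
{'clock': np.float64(0.0), 'qpos': array([-0.07 ,  0.522, -0.036,  1.6  ,  0.021,  1.021, -0.113]), 'qd': array([ 0.001, -0.001,  0.001, -0.001, -0.   , -0.001,  0.   ]), 'joint_efforts': array([ -0.004, -92.711,   1.978, -36.993,   0.018,   0.008,  -0.   ]), 'position': array([ 0.625, -0.   ,  0.231]), 'tool_rot': array([-3.14 ,  0.   ,  1.571]), 'force': array([ 1.326,  0.444, -0.404]), 'moment': array([ 0.051, -0.015, -0.038]), 'finger_force': np.float64(0.0), 'grip_width': np.float64(0.085)}
scene [ 0.878 -0.493  0.775]
lid_bar [([242.0, 246.1], 0.77, [0.592, -0.114, 0.1]), ([295.6, 186.2], 0.69, [0.595, 0.111, 0.1])]
hinge [([299.4, 186.9], 0.72, [0.598, 0.128, 0.085])]
pocket []
wheel [([158.9, 338.4], 0.8, [0.545, -0.346, 0.0])]
case [([273.5, 230.3], 0.73, [0.587, 0.029, 0.0])]
jar [([211.8, 369.9], 0.89, [0.674, -0.332, 0.0])]
brush [([100.5, 298.4], 0.85, [0.373, -0.355, 0.0])]
tape [([344.2, 148.5], 0.59, [0.595, 0.435, 0.0]), ([240.6, 246.4], 0.44, [0.547, -0.061, 0.0])]
caliper []
pot [([366.0, 178.3], 0.82, [0.707, 0.348, 0.0])]
side [0.363 0.735 0.915]
lid_bar [([259.1, 150.1], 0.85, [0.589, -0.12, 0.1])]
hinge []
pocket []
wheel [([290.5, 133.8], 0.65, [0.535, -0.332, 0.0])]
case [([246.1, 209.9], 0.89, [0.586, 0.028, 0.0])]
jar [([253.3, 125.7], 0.66, [0.668, -0.339, 0.0])]
brush [([335.6, 134.1], 0.83, [0.387, -0.372, 0.0])]
tape [([183.5, 339.2], 0.77, [0.616, 0.424, 0.0])]
caliper [([261.5, 342.4], 0.9, [0.445, 0.384, 0.0])]
pot [([160.9, 302.5], 0.78, [0.702, 0.356, 0.0])]
wrist [0.625 0.085 0.373]
lid_bar [([218.7, 281.0], 0.56, [0.591, -0.11, 0.1])]
hinge [([210.9, 39.6], 0.7, [0.591, 0.129, 0.085])]
pocket []
wheel [([199.4, 368.4], 0.38, [0.539, -0.355, 0.0])]
case [([223.7, 141.6], 0.58, [0.592, 0.027, 0.0]), ([100.9, 369.0], 0.18, [0.373, -0.356, 0.0])]
jar []
brush [([104.1, 369.5], 0.65, [0.378, -0.358, 0.0])]
tape [([207.3, 36.2], 0.33, [0.577, 0.145, 0.0])]
caliper []
pot []
```

View pics/all0.png

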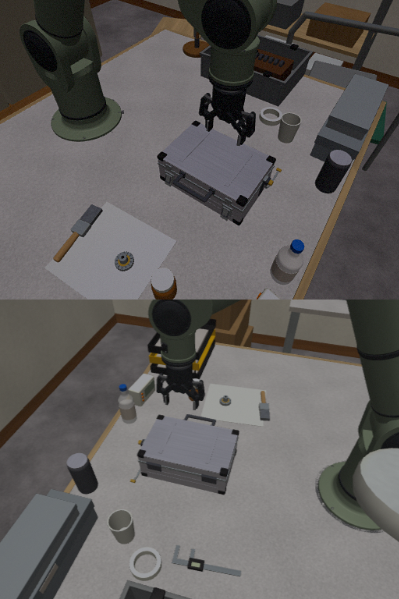

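The case is turned about 90° in the world: its front and bar face world -y, the hinge is at y≈0.13, and the stay is at the +x end. The loose wheel lies on the sheet near (0.54,-0.34). I'll turn the gripper across the bar, hover over it and look from there.

Call:
carry_out(
  rows=[
    [[-0.01,-0.003,0,7],[-0.02,-0.006,0,14],[-0.03,-0.01,0,21],[-0.04,-0.013,0,28],[-0.055,-0.017,0,35],[-0.07,-0.02,0,42],[-0.08,-0.024,0,49],[-0.09,-0.027,0,56],[-0.1,-0.03,0,63],[-0.11,-0.034,0,70],[-0.115,-0.034,0,77],[-0.115,-0.034,0,83]],
  ],
  grip=0.034,
  grip_force=20,
)

```text
clock: 2.65
position: [0.5907, -0.1165, 0.2315]
tool_rot: [3.141, -0.0, 0.114]
force: [0.3, 0.4, -0.2]
grip_width: 0.0339
finger_force: 0.0
```

Call:
carry_out(
  rows=[
    [[0,0,0,7],[0,0,0,7],[0,0,0,7],[0,0,0,7]],
  ],
)

```text
clock: 2.98
position: [0.591, -0.1149, 0.2313]
tool_rot: [3.142, 0.0, 0.004]
force: [0.5, 0.5, -0.2]
grip_width: 0.0341
finger_force: 0.0
```

```bash
python3 - <<'E'
from h import *
s=bot.observe();print(s["clock"],s["position"],s["tool_rot"],s["force"],s["grip_width"])
F={}
for n in["wrist","scene","side"]:
    f=bot.grab_frame(n);F[n]=f;save(f,n+"1.png")
    for l in["lid_bar","hinge","lid"]:
        print(n,l,[(np.round(r["position"],1).tolist(),round(r["conf"],2),onz(f,r["position"],{"lid_bar":.1,"hinge":.085,"lid":.085}.get(l,0)).round(3).tolist()) for r in bot.spot_point(f,l)[:2]])
    for l,z in(("lid_bar",.1),("lid",.115)):
      for r in bot.regions_of(f,l)[:1]:
        c=max(cv2.findContours(r["region"].astype(np.uint8),0,2)[0],key=cv2.contourArea)
        P=np.array([onz(f,p,z)[:2] for p in c[:,0].astype(float)],np.float32)
        print(n,l,cv2.minAreaRect(P),r["conf"])
E
```

```text
2.9833 [ 0.59103176 -0.11487004  0.23130391] [3.14156428e+00 3.05629242e-06 4.43853384e-03] [ 0.4564017   0.48397873 -0.15875067] 0.034112213223445535
wrist lid_bar [([250.6, 187.4], 0.89, [0.589, -0.115, 0.1]), ([413.3, 202.9], 0.37, [0.573, -0.277, 0.1])]
wrist hinge []
wrist lid [([7.2, 178.4], 0.77, [0.593, 0.132, 0.085])]
wrist lid_bar ((0.5862587690353394, 0.011382967233657837), (0.2594831585884094, 0.31865933537483215), 89.5548095703125) 0.59
wrist lid ((0.5913159847259521, 0.005516514182090759), (0.24611321091651917, 0.2998908460140228), 89.92726135253906) 0.63
scene lid_bar [([242.6, 243.8], 0.81, [0.589, -0.109, 0.1])]
scene hinge [([298.1, 184.7], 0.72, [0.591, 0.133, 0.085])]
scene lid [([300.0, 185.1], 0.6, [0.596, 0.134, 0.085])]
scene lid_bar ((0.5902613401412964, 0.013060323894023895), (0.3232351541519165, 0.2641882002353668), 0.2950809895992279) 0.55
scene lid ((0.5957859754562378, 0.0018469840288162231), (0.25820192694664, 0.3120507001876831), 88.69412994384766) 0.6
side lid_bar [([261.8, 149.3], 0.82, [0.582, -0.125, 0.1])]
side hinge [([230.8, 218.7], 0.82, [0.595, 0.131, 0.085])]
side lid [([231.4, 218.4], 0.63, [0.593, 0.13, 0.085])]
side lid_bar ((0.5964298248291016, 0.01011078804731369), (0.3108995258808136, 0.26047608256340027), 0.28169795870780945) 0.69
```

View pics/wrist1.png

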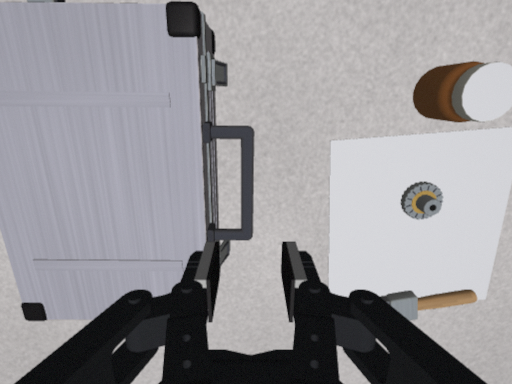

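The bar runs along columns 241–254, rows 130–237 in the picture, and the fingers straddle its middle. The measured bar is (0.589,-0.114), which fits the hinge at y≈0.130. Descending and gripping now.

Call:
carry_out(
  rows=[
    [[0,0,0.025,0],[0,0,0.055,0],[0,0,0.085,0],[0,0,0.11,0],[0,0,0.13,0],[0,0,0.142,0],[0,0,0.149,0],[0,0,0.149,0]],
  ],
)

```text
clock: 4.55
position: [0.5906, -0.115, 0.0814]
tool_rot: [-3.142, 0.001, -0.0]
force: [-0.6, -0.4, -0.2]
grip_width: 0.034
finger_force: 0.0
```

Call:
carry_out(
  rows=[
    [[0,0,0,0],[0,0,0,0],[0,0,0,0],[0,0,0,0],[0,0,0,0],[0,0,0,0]],
  ],
  grip=0.0,
  grip_force=25,
)

```text
clock: 5.05
position: [0.5915, -0.1117, 0.0834]
tool_rot: [-3.138, -0.001, 0.002]
force: [-1.8, 17.2, 1.4]
grip_width: 0.0105
finger_force: 27.0
```

Call:
carry_out(
  rows=[
    [[0,-0.002,0,0],[0,-0.004,0,0],[0,-0.004,0,0],[0,-0.004,0,0]],
  ],
)

```text
clock: 5.38
position: [0.5916, -0.1115, 0.0834]
tool_rot: [3.141, -0.002, -0.0]
force: [-0.7, -1.2, 8.4]
grip_width: 0.0109
finger_force: 27.3
```

```bash
python3 - <<'E'
import numpy as np
r=.2425;p=.062
th=[0,.02,.05,.09]+list(np.round(np.arange(.13,1.46,.04),2))
k=[0,12,24,36]
f=lambda t:(-r*(np.cos(p)-np.cos(t+p)),-r*(np.sin(t+p)-np.sin(p)))
for a in k:
    if a>=len(th):break
    A=f(th[a]);print(th[a],[[0,round(f(t)[0]-A[0],3),round(f(t)[1]-A[1],3),0] for t in th[a+1:a+13]],th[min(a+12,len(th)-1)])
E
```

```text
0 [[0, np.float64(-0.0), np.float64(-0.005), 0], [0, np.float64(-0.001), np.float64(-0.012), 0], [0, np.float64(-0.002), np.float64(-0.022), 0], [0, np.float64(-0.004), np.float64(-0.031), 0], [0, np.float64(-0.006), np.float64(-0.041), 0], [0, np.float64(-0.008), np.float64(-0.05), 0], [0, np.float64(-0.011), np.float64(-0.059), 0], [0, np.float64(-0.014), np.float64(-0.069), 0], [0, np.float64(-0.018), np.float64(-0.078), 0], [0, np.float64(-0.022), np.float64(-0.087), 0], [0, np.float64(-0.026), np.float64(-0.095), 0], [0, np.float64(-0.031), np.float64(-0.104), 0]] 0.45
0.45 [[0, np.float64(-0.005), np.float64(-0.008), 0], [0, np.float64(-0.01), np.float64(-0.017), 0], [0, np.float64(-0.016), np.float64(-0.024), 0], [0, np.float64(-0.022), np.float64(-0.032), 0], [0, np.float64(-0.028), np.float64(-0.04), 0], [0, np.float64(-0.034), np.float64(-0.047), 0], [0, np.float64(-0.041), np.float64(-0.054), 0], [0, np.float64(-0.048), np.float64(-0.06), 0], [0, np.float64(-0.055), np.float64(-0.067), 0], [0, np.float64(-0.063), np.float64(-0.073), 0], [0, np.float64(-0.071), np.float64(-0.079), 0], [0, np.float64(-0.079), np.float64(-0.084), 0]] 0.93
0.93 [[0, np.float64(-0.008), np.float64(-0.005), 0], [0, np.float64(-0.017), np.float64(-0.01), 0], [0, np.float64(-0.025), np.float64(-0.014), 0], [0, np.float64(-0.034), np.float64(-0.019), 0], [0, np.float64(-0.043), np.float64(-0.022), 0], [0, np.float64(-0.052), np.float64(-0.026), 0], [0, np.float64(-0.061), np.float64(-0.029), 0], [0, np.float64(-0.071), np.float64(-0.031), 0], [0, np.float64(-0.08), np.float64(-0.034), 0], [0, np.float64(-0.09), np.float64(-0.036), 0], [0, np.float64(-0.099), np.float64(-0.037), 0], [0, np.float64(-0.109), np.float64(-0.038), 0]] 1.41
1.41 [[0, np.float64(-0.01), np.float64(-0.001), 0]] 1.45
```

Call:
carry_out(
  rows=[
    [[0,0,-0.005,0],[0,-0.001,-0.012,0],[0,-0.002,-0.022,0],[0,-0.004,-0.031,0],[0,-0.006,-0.041,0],[0,-0.008,-0.05,0],[0,-0.011,-0.059,0],[0,-0.014,-0.069,0],[0,-0.018,-0.078,0],[0,-0.022,-0.087,0],[0,-0.026,-0.095,0],[0,-0.031,-0.104,0]],
  ],
)

```text
clock: 6.38
position: [0.5916, -0.0818, 0.1878]
tool_rot: [3.139, -0.002, -0.002]
force: [5.6, -11.5, 2.4]
grip_width: 0.0109
finger_force: 25.7
```

Call:
carry_out(
  rows=[
    [[0,-0.004,-0.008,0],[0,-0.009,-0.017,0],[0,-0.014,-0.025,0],[0,-0.02,-0.033,0],[0,-0.026,-0.041,0],[0,-0.032,-0.048,0],[0,-0.039,-0.055,0],[0,-0.046,-0.061,0],[0,-0.053,-0.068,0],[0,-0.061,-0.074,0],[0,-0.069,-0.08,0],[0,-0.077,-0.085,0]],
  ],
)

```text
clock: 7.38
position: [0.5919, -0.0049, 0.2736]
tool_rot: [3.139, -0.004, -0.002]
force: [3.5, -14.4, 16.3]
grip_width: 0.0107
finger_force: 26.0
```

Call:
carry_out(
  rows=[
    [[0,-0.006,-0.007,0],[0,-0.014,-0.012,0],[0,-0.023,-0.016,0],[0,-0.032,-0.021,0],[0,-0.041,-0.025,0],[0,-0.05,-0.028,0],[0,-0.059,-0.031,0],[0,-0.068,-0.034,0],[0,-0.077,-0.037,0],[0,-0.087,-0.039,0],[0,-0.096,-0.04,0],[0,-0.106,-0.042,0]],
  ],
)

```text
clock: 8.38
position: [0.5915, 0.103, 0.3144]
tool_rot: [3.142, -0.002, -0.001]
force: [9.1, 0.0, -4.9]
grip_width: 0.0108
finger_force: 25.5
```

Call:
carry_out(
  rows=[
    [[0,-0.006,0.001,0],[0,-0.012,0,0],[0,-0.018,0,0],[0,-0.024,0,0],[0,-0.03,0,0],[0,-0.036,0,0],[0,-0.042,0.001,0],[0,-0.045,0.001,0],[0,-0.046,0.001,0],[0,-0.046,0.001,0]],
  ],
)

```text
clock: 9.22
position: [0.5918, 0.1496, 0.314]
tool_rot: [-3.14, -0.003, 0.0]
force: [4.9, 1.0, 10.0]
grip_width: 0.0107
finger_force: 27.3
```

Past upright with little force. I'll open the grip a little so the lid leans on the far finger by its own weight. Then I can lead it to the stop without being able to force it.

Call:
carry_out(
  rows=[
    [[0,0,0,0],[0,0,0,0],[0,0,0,0],[0,0,0,0]],
  ],
  grip=0.02,
)

```text
clock: 9.55
position: [0.5907, 0.1491, 0.3123]
tool_rot: [-3.141, 0.001, 0.0]
force: [0.4, 0.7, 1.0]
grip_width: 0.0199
finger_force: 0.5
```

Call:
carry_out(
  rows=[
    [[0,0,0,0],[0,0,0,0],[0,0,0,0]],
  ],
  grip=0.03,
)

```text
clock: 9.8
position: [0.5909, 0.149, 0.3122]
tool_rot: [3.141, 0.0, 0.0]
force: [-0.9, 1.3, -1.0]
grip_width: 0.03
finger_force: 0.3
```

```bash
python3 - <<'E'
from h import *
s=bot.observe();print(s["position"],s["force"],s["finger_force"])
ims=[]
for n in["wrist","side"]:
    f=bot.grab_frame(n);ims.append(f["pixels"])
    print(n,[(r["position"],r["conf"]) for r in bot.spot_point(f,"lid_bar")])
cv2.imwrite("pics/two.png",cv2.resize(np.hstack(ims)[:,:,::-1],None,fx=.78,fy=.78))
E
```

```text
[0.59087048 0.14896614 0.31217762] [-0.88212813  1.25669814 -0.98070067] 0.2893258072435856
wrist [([233.7, 267.5], 0.88), ([69.4, 141.6], 0.72)]
side [([226.5, 155.9], 0.89)]
```

View pics/two.png

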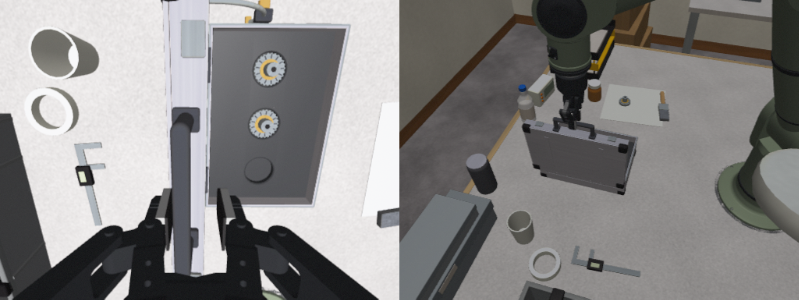

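The bar leans on the +y finger (finger force 0.3 N), and the open case shows the empty pocket at (258,170) in the scaled wrist picture. I'll lead the lid back step by step. The finger force drops to zero when the stop takes over.

Call:
carry_out(
  rows=[
    [[0,-0.0035,0,0],[0,-0.007,0.001,0],[0,-0.0105,0.0015,0],[0,-0.014,0.002,0]],
  ],
)

```text
clock: 10.33
position: [0.591, 0.1636, 0.3102]
tool_rot: [-3.142, 0.0, 0.0]
force: [-0.2, 0.7, -0.6]
grip_width: 0.0298
finger_force: 0.3
```

Call:
carry_out(
  rows=[
    [[0,-0.0035,0.0005,0],[0,-0.007,0.001,0],[0,-0.0105,0.002,0],[0,-0.014,0.003,0]],
  ],
)

```text
clock: 10.67
position: [0.591, 0.1775, 0.3073]
tool_rot: [-3.141, -0.0, 0.0]
force: [-0.0, 0.9, -0.4]
grip_width: 0.0298
finger_force: 0.5
```

Call:
carry_out(
  rows=[
    [[0,-0.0035,0.001,0],[0,-0.007,0.002,0],[0,-0.0105,0.003,0],[0,-0.014,0.004,0]],
  ],
)

```text
clock: 11.0
position: [0.591, 0.1913, 0.3032]
tool_rot: [-3.142, -0.0, -0.0]
force: [0.3, 0.8, -0.3]
grip_width: 0.03
finger_force: 0.5
```

Call:
carry_out(
  rows=[
    [[0,-0.0035,0.001,0],[0,-0.007,0.002,0],[0,-0.0105,0.0035,0],[0,-0.014,0.005,0]],
  ],
)

```text
clock: 11.33
position: [0.591, 0.2054, 0.2983]
tool_rot: [-3.141, -0.0, 0.0]
force: [0.0, 2.5, 1.0]
grip_width: 0.0297
finger_force: 0.9
```

Call:
carry_out(
  rows=[
    [[0,-0.0035,0.001,0],[0,-0.007,0.0025,0],[0,-0.0105,0.004,0],[0,-0.014,0.0055,0]],
  ],
)

```text
clock: 11.67
position: [0.591, 0.2193, 0.2926]
tool_rot: [3.141, 0.0, 0.0]
force: [-0.5, 0.0, -0.9]
grip_width: 0.0303
finger_force: 0.6
```

Call:
carry_out(
  rows=[
    [[0,-0.003,0.001,0],[0,-0.006,0.003,0],[0,-0.009,0.0045,0],[0,-0.012,0.006,0]],
  ],
)

```text
clock: 12.0
position: [0.591, 0.2313, 0.2867]
tool_rot: [-3.141, -0.0, -0.0]
force: [-0.1, 1.4, 0.8]
grip_width: 0.0303
finger_force: 0.9
```

Call:
carry_out(
  rows=[
    [[0,-0.003,0.0015,0],[0,-0.006,0.003,0],[0,-0.009,0.005,0],[0,-0.012,0.0065,0]],
  ],
)

```text
clock: 12.33
position: [0.591, 0.2433, 0.2801]
tool_rot: [-3.142, 0.0, -0.0]
force: [0.7, 1.1, -1.0]
grip_width: 0.0298
finger_force: 0.7
```

Call:
carry_out(
  rows=[
    [[0,-0.003,0.0015,0],[0,-0.006,0.0035,0],[0,-0.009,0.0055,0],[0,-0.012,0.0075,0]],
  ],
)

```text
clock: 12.67
position: [0.591, 0.2553, 0.2726]
tool_rot: [-3.142, 0.0, -0.0]
force: [-0.3, 1.5, -0.2]
grip_width: 0.03
finger_force: 0.8
```

Call:
carry_out(
  rows=[
    [[0,-0.003,0.002,0],[0,-0.006,0.004,0],[0,-0.009,0.006,0],[0,-0.012,0.0085,0],[0,-0.012,0.0085,0]],
  ],
)

```text
clock: 13.08
position: [0.5907, 0.2676, 0.2637]
tool_rot: [3.141, 0.001, 0.001]
force: [0.4, 0.9, 0.2]
grip_width: 0.03
finger_force: 0.0
```

```bash
python3 - <<'E'
from h import *
s=bot.observe();print(s["position"],s["force"],s["finger_force"])
ims=[]
for n in["wrist","scene"]:
    f=bot.grab_frame(n);ims.append(f["pixels"])
cv2.imwrite("pics/two2.png",cv2.resize(np.hstack(ims)[:,:,::-1],None,fx=.78,fy=.78))
E
```

```text
[0.59071685 0.26760765 0.26367068] [0.42011493 0.91179968 0.24171223] 0.0
```

View pics/two2.png

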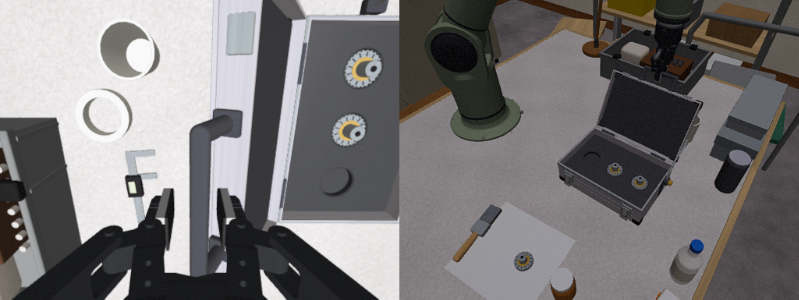

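The finger force has dropped to zero and the lid leans open on its stop. The bar is free between the fingers, at columns 190–215 of the scaled wrist picture. I'll lift out straight up, move over the case and measure the pocket.

Call:
carry_out(
  rows=[
    [[0,0,-0.01,0],[0,0,-0.03,0],[0,0,-0.06,0],[0,0,-0.09,0],[0,0,-0.11,0],[-0.02,0.03,-0.12,0],[-0.04,0.07,-0.12,0],[-0.06,0.105,-0.12,0],[-0.08,0.14,-0.12,0],[-0.1,0.175,-0.12,0],[-0.12,0.21,-0.12,0],[-0.13,0.235,-0.11,0]],
  ],
)

```text
clock: 14.18
position: [0.4595, 0.0288, 0.3766]
tool_rot: [-3.14, -0.003, -0.002]
force: [1.3, -0.4, 0.6]
grip_width: 0.0301
finger_force: 0.0
```

Call:
carry_out(
  rows=[
    [[0,0.005,0.02,0],[0,0.005,0.04,0],[0,0.005,0.06,0],[0,0.005,0.06,0]],
  ],
)

```text
clock: 14.52
position: [0.4598, 0.0265, 0.3125]
tool_rot: [3.141, 0.003, -0.001]
force: [-0.7, -0.3, -0.7]
grip_width: 0.0302
finger_force: 0.0
```

```bash
python3 - <<'E'
from h import *
s=bot.observe();print(s["clock"],s["position"],s["tool_rot"])
rs={}
for n in["wrist","scene","side"]:
    f=bot.grab_frame(n);save(f,n+"3.png")
    for l,z in(("pocket",.046),("wheel_b",.046),("hinge",.085),("lid_bar",.3),("wheel",0)):
        for r in bot.spot_point(f,l)[:4]: print(n,l,np.round(r["position"],1),round(r["conf"],2),onz(f,r["position"],z).round(4))
E
```

```text
14.5167 [0.45978974 0.0264913  0.31254391] [ 3.14096950e+00  2.91672943e-03 -7.51658463e-04]
wrist pocket [247.4 123.4] 0.8 [0.5049 0.0298 0.046 ]
wrist wheel_b [501.1  98. ] 0.84 [ 0.5374 -0.3052  0.046 ]
wrist wheel_b [245.1  51.5] 0.74 [0.5931 0.0324 0.046 ]
wrist hinge [157.2  51.4] 0.86 [0.5886 0.1316 0.085 ]
wrist wheel [501.1  98. ] 0.84 [ 0.5366 -0.3427  0.    ]
wrist wheel [245.1  51.5] 0.74 [0.5985 0.033  0.    ]
scene pocket [248.  203.6] 0.83 [0.5033 0.0333 0.046 ]
scene wheel_b [280.5 220.6] 0.77 [0.6025 0.0336 0.046 ]
scene wheel_b [157.4 336.5] 0.63 [ 0.5593 -0.354   0.046 ]
scene wheel_b [306.9 234.6] 0.55 [0.6779 0.0334 0.046 ]
scene hinge [300.1 185.8] 0.64 [0.5976 0.1321 0.085 ]
scene lid_bar [334.   93.8] 0.95 [0.6009 0.2396 0.3   ]
scene wheel [280.5 220.6] 0.77 [0.5851 0.0669 0.    ]
scene wheel [157.4 336.5] 0.63 [ 0.5391 -0.3452  0.    ]
scene wheel [306.9 234.6] 0.55 [0.6652 0.0666 0.    ]
side pocket [274.2 204.5] 0.73 [0.5059 0.0241 0.046 ]
side wheel_b [243.4 200.7] 0.68 [0.5912 0.0339 0.046 ]
side wheel_b [232.1 218.1] 0.67 [0.6028 0.1003 0.046 ]
side wheel_b [288.  133.6] 0.63 [ 0.5342 -0.277   0.046 ]
side wheel_b [211.6 193. ] 0.47 [0.6854 0.0308 0.046 ]
side hinge [229.  219.9] 0.57 [0.5978 0.1364 0.085 ]
side lid_bar [206.5 207.5] 0.82 [0.5881 0.2746 0.3   ]
side wheel [243.4 200.7] 0.68 [ 0.6033 -0.0033  0.    ]
side wheel [232.1 218.1] 0.67 [0.6155 0.0666 0.    ]
side wheel [288.  133.6] 0.63 [ 0.5433 -0.3306  0.    ]
side wheel [211.6 193. ] 0.47 [ 0.7024 -0.0065  0.    ]
```

View pics/wrist3.png

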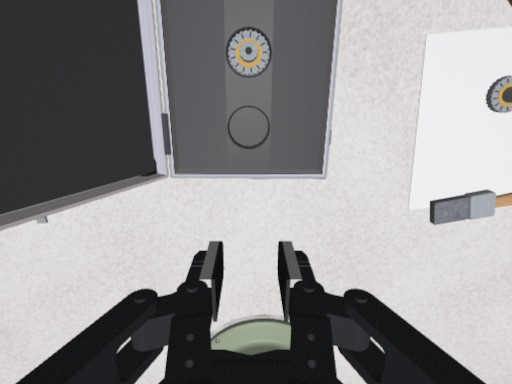

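The empty pocket's mouth is the circle at about (248,127), which gives (0.504,0.030) in the world. That agrees with the hinge at y≈0.132 and the wheels in line with it. Now over the loose wheel.

Call:
carry_out(
  rows=[
    [[0.005,0.025,0,0],[0.015,0.06,0,0],[0.023,0.1,0,0],[0.031,0.14,0,0],[0.039,0.18,0,0],[0.047,0.22,0.01,0],[0.055,0.26,0.03,0],[0.063,0.295,0.05,0],[0.071,0.33,0.07,0],[0.077,0.355,0.09,0],[0.08,0.37,0.105,0],[0.08,0.37,0.11,0]],
  ],
  grip=0.045,
)

```text
clock: 16.42
position: [0.5395, -0.3462, 0.2012]
tool_rot: [3.141, 0.004, -0.004]
force: [0.0, -0.1, -1.3]
grip_width: 0.0448
finger_force: 0.0
```

Call:
carry_out(
  rows=[
    [[0,0,0,0],[0,0,0,0],[0,0,0,0]],
  ],
)

```text
clock: 16.67
position: [0.5415, -0.3421, 0.2053]
tool_rot: [3.142, -0.001, 0.001]
force: [-0.2, -0.6, -0.6]
grip_width: 0.0453
finger_force: 0.0
```

```bash
python3 - <<'E'
from h import *
s=bot.observe();print(s["clock"],s["position"],s["tool_rot"],s["force"])
for i in range(2):
    f=bot.grab_frame("wrist")
    for r in bot.spot_point(f,"wheel")[:2]: print(np.round(r["position"],1),round(r["conf"],2),onz(f,r["position"],0).round(4))
    for r in bot.regions_of(f,"wheel")[:1]:
        (c,ax,a)=cv2.minAreaRect(np.argwhere(r["region"])[:,::-1].astype(np.float32)) ;print(c,ax)
save(f,"wrist4.png")
E
```

```text
16.6667 [ 0.54153927 -0.34212431  0.20527689] [ 3.14157173e+00 -1.16670238e-03  1.16804267e-03] [-0.22108528 -0.62860457 -0.58139239]
[249.2 172.4] 0.58 [ 0.5353 -0.3411  0.    ]
(251.00001525878906, 168.0) (41.01219177246094, 41.01219177246094)
[250.8 168.8] 0.94 [ 0.5398 -0.3433  0.    ]
(250.5, 167.5) (41.0, 41.0)
```

View pics/wrist4.png

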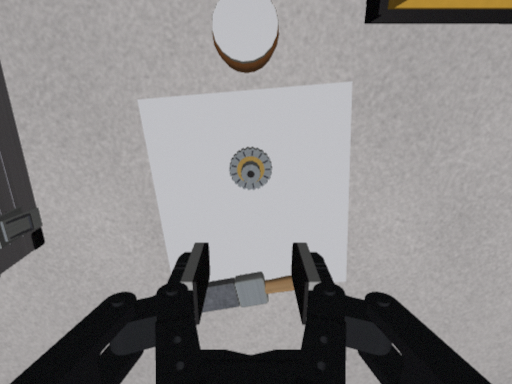

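```bash
python3 - <<'E'
from h import *
f=bot.grab_frame("wrist")
for p,z in (([250.7,174],.032),([250.7,168],.012),([250.7,168],.006)): print(onz(f,p,z))
print(proj(f,np.array([.5415,-.3421,.0])), np.array(f["pose"]).round(3), f["K"][0][0])
s=bot.observe();print(s["position"])
E
```

```text
[ 0.54157411 -0.3433492   0.032     ]
[ 0.54346074 -0.34341401  0.012     ]
[ 0.54198815 -0.34343602  0.006     ]
[249.57639712 167.20462553] [[ 0.001 -0.945 -0.326  0.626]
 [-1.    -0.    -0.002 -0.342]
 [ 0.002  0.326 -0.945  0.346]
 [ 0.     0.     0.     1.   ]] 293.90575027180194
[ 0.54113683 -0.34276722  0.20466692]
```

Call:
carry_out(
  rows=[
    [[0,0.001,0.03,0],[0,0.001,0.065,0],[0,0.001,0.1,0],[0,0.001,0.13,0],[0,0.001,0.155,0],[0,0.001,0.172,0],[0,0.001,0.182,0],[0,0.001,0.186,0],[0,0.001,0.186,0],[0,0.001,0.186,0]],
  ],
)

```text
clock: 17.85
position: [0.5414, -0.3444, 0.0193]
tool_rot: [3.141, -0.001, -0.0]
force: [0.3, -0.4, 0.9]
grip_width: 0.045
finger_force: 0.0
```

Call:
carry_out(
  rows=[
    [[0,-0.001,0.002,0],[0,-0.001,0.004,0],[0,-0.001,0.004,0]],
  ],
)

```text
clock: 18.1
position: [0.5412, -0.3429, 0.0146]
tool_rot: [3.142, -0.001, 0.0]
force: [0.0, -0.7, -0.0]
grip_width: 0.0451
finger_force: 0.0
```

Call:
carry_out(
  rows=[
    [[0,0,0,0],[0,0,0,0],[0,0,0,0],[0,0,0,0],[0,0,0,0],[0,0,0,0]],
  ],
  grip=0.01,
  grip_force=30,
)

```text
clock: 18.6
position: [0.5411, -0.3431, 0.0146]
tool_rot: [3.142, -0.0, -0.0]
force: [-1.3, 0.7, 5.4]
grip_width: 0.0209
finger_force: 29.2
```

Call:
carry_out(
  rows=[
    [[0,0,-0.01,0],[0,0,-0.03,0],[0,0,-0.065,0],[0,-0.01,-0.1,0],[0,-0.03,-0.13,0],[-0.005,-0.06,-0.15,0],[-0.01,-0.1,-0.165,0],[-0.015,-0.14,-0.17,0],[-0.02,-0.18,-0.17,0],[-0.025,-0.22,-0.17,0],[-0.03,-0.26,-0.17,0],[-0.033,-0.295,-0.17,0]],
  ],
)

```text
clock: 19.6
position: [0.5071, -0.0456, 0.1849]
tool_rot: [-3.141, -0.0, 0.001]
force: [1.7, -0.7, -1.7]
grip_width: 0.0207
finger_force: 29.6
```

Call:
carry_out(
  rows=[
    [[0,-0.03,0,0],[-0.002,-0.055,0,0],[-0.004,-0.072,0,0],[-0.004,-0.078,0,0],[-0.004,-0.078,0,0],[-0.004,-0.078,0,0]],
  ],
)

```text
clock: 20.1
position: [0.5041, 0.0292, 0.1846]
tool_rot: [3.141, -0.0, -0.0]
force: [-0.3, -0.5, -2.2]
grip_width: 0.0203
finger_force: 29.7
```

```bash
python3 - <<'E'
from h import *
s=bot.observe();print(s["clock"],s["position"],s["tool_rot"],s["force"],s["grip_width"])
for n in["wrist","scene","side"]:
    f=bot.grab_frame(n);save(f,n+"5.png")
    for l,z in(("pocket",.046),("wheel",s["position"][2]-.0146),("wheel_b",.046)):
        for r in bot.spot_point(f,l)[:4]: print(n,l,np.round(r["position"],1),round(r["conf"],2),onz(f,r["position"],z).round(4))
a=cv2.imread("pics/wrist5.png");b=cv2.imread("pics/scene5.png")[110:310,150:417]
cv2.imwrite("pics/two5.png",np.hstack([a[:,:512],cv2.resize(b,(288,216)) if 0 else cv2.copyMakeBorder(cv2.resize(b,(288,216)),0,168,0,0,0)]))
E
```

```text
20.1 [0.50407885 0.02921998 0.18463376] [ 3.14137948e+00 -3.73674340e-04 -3.08198442e-04] [-0.29848828 -0.54616667 -2.19536828] 0.0203120049008986
wrist pocket [251.  186.5] 0.91 [0.5006 0.0283 0.046 ]
wrist wheel [248.4 244.1] 0.95 [0.5035 0.0304 0.17  ]
wrist wheel [246.6  89.4] 0.76 [0.5903 0.0312 0.17  ]
wrist wheel_b [248.4 244.1] 0.95 [0.436  0.0311 0.046 ]
wrist wheel_b [246.6  89.4] 0.76 [0.5919 0.0324 0.046 ]
scene pocket [249.8 202.3] 0.61 [0.5046 0.0397 0.046 ]
scene wheel [307.5 236.1] 0.74 [ 0.7148 -0.0588  0.17  ]
scene wheel [274.3 219.7] 0.55 [ 0.6376 -0.0614  0.17  ]
scene wheel [245.5 171.1] 0.49 [0.5038 0.0231 0.17  ]
scene wheel_b [307.5 236.1] 0.74 [0.6813 0.0303 0.046 ]
scene wheel_b [274.3 219.7] 0.55 [0.5882 0.0272 0.046 ]
scene wheel_b [245.5 171.1] 0.49 [0.427 0.129 0.046]
side pocket [275.1 204.8] 0.79 [0.5033 0.0245 0.046 ]
side wheel [243.9 197.7] 0.78 [0.5602 0.1247 0.17  ]
side wheel [213.9 189.8] 0.73 [0.6375 0.1201 0.17  ]
side wheel [273.  175.3] 0.55 [0.5112 0.034  0.17  ]
side wheel_b [243.9 197.7] 0.78 [0.593 0.023 0.046]
side wheel_b [213.9 189.8] 0.73 [0.6832 0.0177 0.046 ]
side wheel_b [273.  175.3] 0.55 [ 0.5359 -0.0828  0.046 ]
```

View pics/two5.png

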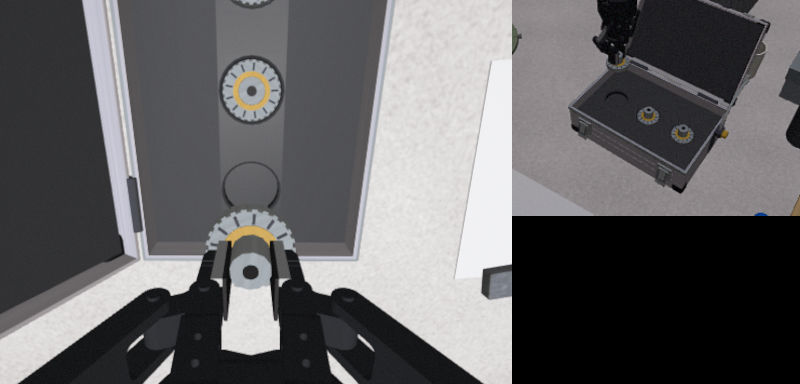

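```bash
python3 - <<'E'
from h import *
f=bot.grab_frame("wrist");s=bot.observe();z=s["position"][2];print(s["position"])
g=cv2.cvtColor(f["pixels"],cv2.COLOR_RGB2GRAY)
print("wheel_b hubtop",onz(f,[251.8,91],.078),"rim",onz(f,[252,91],.058))
print("pocket mouth",onz(f,[251,188],.058), [onz(f,p,.058).round(4).tolist() for p in([223,187],[279,187],[251,161.5])])
print("held hub top",onz(f,[250.5,272],z-.0146+.032),"rim L/R",onz(f,[205,250],z-.0026),onz(f,[297,250],z-.0026),"rim far",onz(f,[251,208.5],z-.0026))
# segmentation ellipses
for r in bot.regions_of(f,"pocket")[:2]+bot.regions_of(f,"wheel")[:3]:
    c=max(cv2.findContours(r["region"].astype(np.uint8),0,1)[0],key=cv2.contourArea);(e,ax,a)=cv2.fitEllipse(c)
    print(r["conf"],np.round(e,1),np.round(ax,1),"@.058",onz(f,e,.058).round(4),"@held",onz(f,e,z-.0026).round(4),cv2.boundingRect(c))
cv2.imwrite("pics/crop5.png",cv2.resize(cv2.cvtColor(f["pixels"],cv2.COLOR_RGB2BGR)[40:300,190:310],None,fx=2.2,fy=2.2,interpolation=2))
E
```

```text
[0.50400651 0.02996928 0.18430217]
wheel_b hubtop [0.59015729 0.02864091 0.078     ] rim [0.59029898 0.02833346 0.058     ]
pocket mouth [0.50283257 0.02911076 0.058     ] [[0.5038, 0.0559, 0.058], [0.5038, 0.0024, 0.058], [0.5286, 0.0291, 0.058]]
held hub top [0.50541157 0.02996542 0.20170217] rim L/R [0.50626808 0.05515376 0.18170217] [0.50622352 0.00410422 0.18170217] rim far [0.53100556 0.02965923 0.18170217]
0.78 [178.5 138.5] [309.6 473.8] @.058 [0.5498 0.0947 0.058 ] @held [0.5677 0.0649 0.1817] (0, 0, 396, 340)
0.75 [250.4 242.2] [78.1 84.5] @.058 [0.4448 0.0297 0.058 ] @held [0.5111 0.03   0.1817] (206, 203, 90, 86)
0.7 [252.1  89.2] [56.4 59.9] @.058 [0.5918 0.0282 0.058 ] @held [0.5902 0.0292 0.1817] (223, 59, 59, 62)
0.6 [252.6   2.1] [ 5.3 32. ] @.058 [0.6562 0.028  0.058 ] @held [0.6249 0.0291 0.1817] (237, 0, 32, 6)
```

View pics/crop5.png

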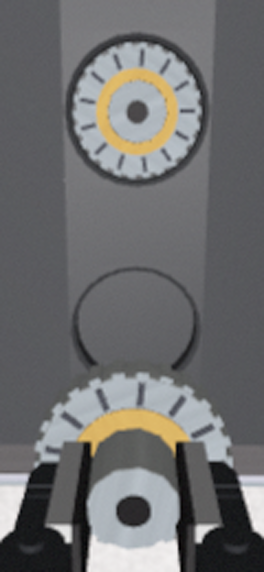

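Call:
carry_out(
  rows=[
    [[-0.001,0.001,0.015,0],[-0.002,0.0015,0.035,0],[-0.003,0.0015,0.055,0],[-0.003,0.0015,0.072,0],[-0.003,0.0015,0.085,0],[-0.003,0.0015,0.092,0],[-0.003,0.0015,0.094,0],[-0.003,0.0015,0.094,0],[-0.003,0.0015,0.094,0]],
  ],
)

```text
clock: 21.6
position: [0.5014, 0.0284, 0.0909]
tool_rot: [-3.141, -0.001, -0.0]
force: [0.2, -0.0, -1.1]
grip_width: 0.0208
finger_force: 29.7
```

```bash
python3 - <<'E'
from h import *
f=bot.grab_frame("wrist");s=bot.observe();z=s["position"][2];print(s["position"],s["force"],s["moment"])
np.savez("f6.npz",K=f["K"],pose=f["pose"],pos=s["position"])
save(f,"wrist6.png")
cv2.imwrite("pics/crop6.png",cv2.resize(cv2.cvtColor(f["pixels"],cv2.COLOR_RGB2BGR)[90:290,150:350],None,fx=3,fy=3,interpolation=2))
E
```

```text
[0.50143699 0.02850288 0.09101499] [-0.25272357  0.07348212 -1.43366974] [ 0.01487196  0.01342711 -0.00617166]
```

View pics/crop6.png

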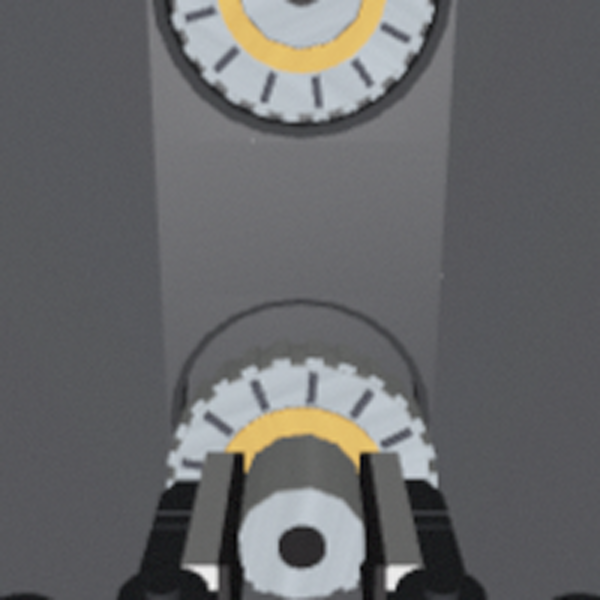

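```bash
python3 - <<'E'
from h import *
d=np.load("f6.npz");f=d;z=d["pos"][2]
a=onz(f,[251,135.7],.058);b=onz(f,[250,190],.058);print("edges",a,b,"pocket",(a[0]+b[0])/2-.045, "gap(40-ish=90-2R)",a[0]-b[0])
print("pocket y from arc L/R at crop row 390:",onz(f,[150+181/3,90+385/3],.058),onz(f,[150+421/3,90+385/3],.058))
print("held far",onz(f,[251,209],z-.0026)-[.025,0,0],"hub",onz(f,[250.7,272.3],z+.0174))
print("rim LR",onz(f,[150+170/3,90+465/3],z-.0026),onz(f,[150+437/3,90+465/3],z-.0026))
E
```

```text
edges [0.5622737  0.02812621 0.058     ] [0.52873529 0.02871897 0.058     ] pocket 0.5005044959738117 gap(40-ish=90-2R) 0.033538416715162445
pocket y from arc L/R at crop row 390: [0.50950515 0.05433606 0.058     ] [0.50947463 0.00266669 0.058     ]
held far [0.50311601 0.02821799 0.08841499] hub [0.50265316 0.02842289 0.10841499]
rim LR [0.50679834 0.05262173 0.08841499] [0.50676164 0.00357831 0.08841499]
```

Call:
carry_out(
  rows=[
    [[-0.0015,0,0,0],[-0.0024,0,0.004,0],[-0.0024,0,0.008,0],[-0.0024,0,0.012,0],[-0.0024,0,0.015,0],[-0.0024,0,0.017,0],[-0.0024,0,0.018,0],[-0.0024,0,0.018,0]],
  ],
)

```text
clock: 22.32
position: [0.4985, 0.0284, 0.072]
tool_rot: [3.141, 0.0, -0.0]
force: [-0.7, 0.4, -0.9]
grip_width: 0.0203
finger_force: 29.7
```

Call:
carry_out(
  rows=[
    [[0,0,0.0005,0],[0,0,0.001,0],[0,0,0.0015,0],[0,0,0.002,0],[0,0,0.002,0]],
  ],
)

```text
clock: 22.73
position: [0.4986, 0.0285, 0.0703]
tool_rot: [-3.142, 0.0, -0.0]
force: [-0.6, -0.3, -2.4]
grip_width: 0.0209
finger_force: 29.7
```

Call:
carry_out(
  rows=[
    [[0,0,0.0005,0],[0,0,0.001,0],[0,0,0.0015,0],[0,0,0.002,0],[0,0,0.0025,0],[0,0,0.003,0],[0,0,0.003,0]],
  ],
)

```text
clock: 23.32
position: [0.4986, 0.0285, 0.0672]
tool_rot: [3.142, 0.0, -0.0]
force: [-0.3, 0.4, -1.7]
grip_width: 0.0202
finger_force: 29.7
```

Call:
carry_out(
  rows=[
    [[0,0,0.0005,0],[0,0,0.001,0],[0,0,0.0015,0],[0,0,0.002,0],[0,0,0.0025,0],[0,0,0.003,0],[0,0,0.0035,0],[0,0,0.004,0],[0,0,0.0045,0],[0,0,0.0045,0]],
  ],
)

```text
clock: 24.15
position: [0.4986, 0.0285, 0.0627]
tool_rot: [3.142, 0.0, 0.0]
force: [0.1, -0.8, -2.4]
grip_width: 0.0207
finger_force: 29.7
```

Nearly down and sliding freely. The last 2 mm go in small steps.

Call:
carry_out(
  rows=[
    [[0,0,0.0004,0],[0,0,0.0008,0],[0,0,0.0012,0],[0,0,0.0015,0],[0,0,0.0015,0]],
  ],
)

```text
clock: 24.57
position: [0.4985, 0.0285, 0.0612]
tool_rot: [3.142, 0.0, -0.0]
force: [0.1, -0.1, -2.7]
grip_width: 0.0206
finger_force: 29.7
```

Call:
carry_out(
  rows=[
    [[0,0,0.0003,0],[0,0,0.0006,0],[0,0,0.0009,0],[0,0,0.0012,0],[0,0,0.0012,0]],
  ],
)

```text
clock: 24.98
position: [0.4986, 0.0285, 0.0605]
tool_rot: [-3.141, -0.0, -0.0]
force: [-4.1, 0.2, 12.6]
grip_width: 0.0208
finger_force: 31.2
```

It touched the floor exactly at the expected height, with 12.6 N. I'll ease off, release and withdraw.

Call:
carry_out(
  rows=[
    [[0,0,-0.0005,0],[0,0,-0.0005,0]],
  ],
)

```text
clock: 25.15
position: [0.4987, 0.0285, 0.0607]
tool_rot: [-3.142, -0.0, -0.0]
force: [-0.1, -0.6, -1.6]
grip_width: 0.0207
finger_force: 29.8
```

Call:
carry_out(
  rows=[
    [[0,0,0,0],[0,0,0,0],[0,0,0,0],[0,0,0,0],[0,0,0,0]],
  ],
  grip=0.042,
)

```text
clock: 25.57
position: [0.4986, 0.0285, 0.0606]
tool_rot: [3.142, 0.0, -0.0]
force: [0.1, -0.4, 0.4]
grip_width: 0.0421
finger_force: 0.0
```

Call:
carry_out(
  rows=[
    [[0,0,-0.005,0],[0,0,-0.015,0],[0,0,-0.035,0],[0,0,-0.06,0],[0,0,-0.085,0],[0,0,-0.11,0],[0,0,-0.12,0],[0,0,-0.12,0],[0,0,-0.12,0]],
  ],
)

```text
clock: 26.32
position: [0.4987, 0.0288, 0.1811]
tool_rot: [-3.141, -0.001, 0.0]
force: [-0.2, 0.2, 0.1]
grip_width: 0.0419
finger_force: 0.0
```

```bash
python3 - <<'E'
from h import *
s=bot.observe();print(s["clock"],s["position"],s["force"])
f=bot.grab_frame("wrist");g=bot.grab_frame("scene")
for r in bot.spot_point(f,"wheel")[:3]: print(np.round(r["position"],1),round(r["conf"],2),onz(f,r["position"],.046).round(4))
cv2.imwrite("pics/end.png",np.hstack([f["pixels"],cv2.resize(g["pixels"][70:310,180:360],(288,384))])[:,:,::-1])
E
```

```text
26.3167 [0.49866835 0.02878959 0.18110056] [-0.16775984  0.18896234  0.14581423]
[251.4 187.2] 0.95 [0.4957 0.0276 0.046 ]
[248.   83.9] 0.84 [0.5911 0.0308 0.046 ]
```

View pics/end.png

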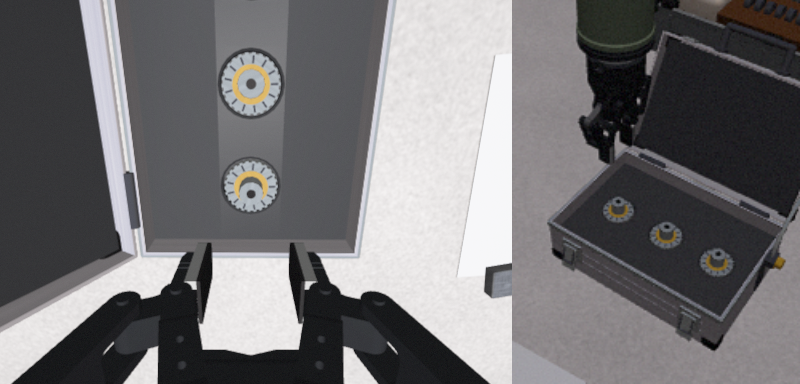

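The wheel sits flat in the pocket at (251,187), like its neighbours. The lid leans open on its stop and the gripper is clear.

```bash
python3 -c "
from workcell import bot
print(bot.job_done())"
```

```text
the job is handed in; nothing more can be done
None
```

The lid leans open on its stop, the loose wheel is seated flat in the empty pocket, nothing else looked disturbed, and the job was handed in at about 26 s; the hand-in gave no verdict.

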